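# Sort delivered specimens into the department trays

### The job

Four specimens from a delivery stand loose on the bench in front of three trays: one specimen cup, two small biopsy pots and one flat slide mailer. Set each one down gently, not dropped, in the tray that already holds one of its kind: cups and pots upright with lids up at all times, the mailer flat, everything with its whole base on the tray floor and nothing stacked. Leave the three specimens that are already in the trays as they are.

Things in the scene. Friction and masses are not known exactly. Their poses are not given: they have to be found in the camera images.
- cup: White-plastic specimen cup with a ribbed screw lid and a blank label, standing upright. 72 high; body 51 across at the foot, round lid 58 across over the top 16. 0.11 kg (give or take 20 %). Origin: centre of its underside; z up through the lid. Loose on the bench; goes to the cup tray.
- pot_a: Small white-plastic biopsy pot with a ribbed screw lid and a blank label, standing upright: the cup's shape but much smaller. 50 high; body 33 across at the foot, round lid 38 across over the top 14. 0.05 kg (give or take 20 %). Origin: centre of its underside; z up through the lid. Loose on the bench; goes to the pot tray.
- pot_b: Small white-plastic biopsy pot with a ribbed screw lid and a blank label, standing upright: the cup's shape but much smaller. 50 high; body 33 across at the foot, round lid 38 across over the top 14. 0.05 kg (give or take 20 %). Origin: centre of its underside; z up through the lid. The second, identical loose pot; goes to the pot tray too.
- mailer: White-plastic slide mailer, a flat snap-shut oblong box lying flat, lid up. 86 long (its x), 34 wide (its y), 18 high. 0.045 kg (give or take 20 %). Origin: centre of its underside; z up. Loose on the bench, turned any way; goes to the mailer tray.
- tray_cups: Shallow open blue-grey tray, fixed to the bench; all three trays are alike. Outside 118 (its x) by 168 (its y) by 16 high with a rounded rim up to 19 high, walls 4 thick; inside 110 by 160; its flat inner floor lies 4 above the bench. Origin: centre of its underside, at bench height; z up. The cup tray: the one with a specimen cup in it, which stands towards one end (its +y end) and leaves the rest free.
- tray_pots: Shallow open blue-grey tray, fixed to the bench; all three trays are alike. Outside 118 (its x) by 168 (its y) by 16 high with a rounded rim up to 19 high, walls 4 thick; inside 110 by 160; its flat inner floor lies 4 above the bench. Origin: centre of its underside, at bench height; z up. The pot tray: the one with a small biopsy pot in it, which stands towards one end (its -y end) and leaves room for two more in a row along y.
- tray_mailers: Shallow open blue-grey tray, fixed to the bench; all three trays are alike. Outside 118 (its x) by 168 (its y) by 16 high with a rounded rim up to 19 high, walls 4 thick; inside 110 by 160; its flat inner floor lies 4 above the bench. Origin: centre of its underside, at bench height; z up. The mailer tray: the one with a slide mailer in it, which lies across the tray (long side along the tray's x) towards one end (its -y end) and leaves the rest free.
- cup_in_tray: The specimen cup already in the cup tray, same as the loose cup; to be left alone. Origin: centre of its underside.
- pot_in_tray: The biopsy pot already in the pot tray, same as the loose pots; to be left alone. Origin: centre of its underside.
- mailer_in_tray: The slide mailer already in the mailer tray, same as the loose mailer; to be left alone. Origin: centre of its underside; x along its length.
There are look-alikes about, which are no part of the job. Leave any orange or red look-alike of the pot_b alone.

How it is judged:
By the outcome, as a careful person would: the job done as asked, in the order asked, and still so for the second after the job is handed in, with the robot touching nothing.
It also fails if it takes over 102 s, if anything falls off the work surface, if the arm or the gripper's body presses on something with over 40 N, if the wrist force passes 120 N, or if a joint passes its speed limit or range.

### The arm

A 6-joint arm with a two-finger parallel gripper is mounted at the origin on the work surface. World frame = base frame: x ahead of the robot, y to its left, z up, the work surface at z = 0. Lengths are in m, angles in rad, forces in N, time in s.
With the tool pointing down it reaches from about 0.375 to 0.9 m from the base axis. Payload 3.1 kg.
Tool frame: the origin (TCP) lies at the very end of the fingers, on their centre line; the grasp point (between the pads) lies 19 mm behind it (manip.pinch_z is the distance from the TCP to the grasp point, in m); z points along the fingers, y is the line along which they close (so a half turn about z gives the same grasp; the last joint's range is limited). The gripper opens to 85 mm and grips with 20 to 120 N. Pads are 22 mm wide; open, the fingers measure 114 mm over their backs; the gripper's body (76 mm by 85 mm) begins 54 mm behind the grasp point. The pads swing forward as they close: fully open they stand 13 mm farther back than shut.
Start: joints at [1.163, 0.527, 1.433, -0, 1.181, -0.178], TCP at [0.142, 0.609, 0.231] pointing down, gripper open.
Joint ranges: [-3.08, 3.08], [-0.75, 2.2], [0.22, 2.44], [-1.43, 4.57], [0, 2.65], [-2.85, 2.85]. Speed limits (rad/s): [2.79, 2.79, 3.14, 3.14, 3.14, 3.14].

### API

Orientations are given as a unit quaternion [x, y, z, w].
In Python, from station import manip gives the robot as it stands.
- The arm moves only by the tool servo_tool, never from a script. Its argument "commands" is one flat list of numbers, 7 for each row, row after row: the shift along the tool's x, y, z each as a share of 500 mm, from -1 to 1, then the turn, a rotation vector about the tool's x, y, z each as a share of 360 degrees, from -1 to 1, then the opening, from -1 (shut) to 1 (fully open). In form: [dx, dy, dz, rx, ry, rz, claw, dx, dy, dz, rx, ry, rz, claw, ...]. A call has 1 to 12 rows; each row shifts and turns the commanded pose from where the row before left it, along the tool's axes as they then stand; what a row does not reach is not made up. A row lasts 1/12 s, in which the tool goes at most 41.7 mm and 7.16 degrees, less where a joint would pass 70% of its speed; a pose out of reach is approached as far as the arm can. A call with a number of a shift or a turn outside -1 to 1 is refused whole. A call with a gripper value outside its range is refused whole. The fingers move at their own pace and stop on an object; "force" is the grip in N (left out, the last holds). Time passes only in rows, so rows that do not move let the fingers close. It gives the time, the measured TCP pose, the force, the opening and the grip force at its end, in the units of the state.
- manip.sense(): the state, without advancing time (a new reading comes with each control period).
- manip.snapshot(name): name is "scene" or "top"; returns a dict with "img" (480x640x3 uint8, red, green, blue), "mtx" (3x3 intrinsics, pixels), "distortion" ([k1, k2, p1, p2, k3] as OpenCV has them; the pictures are not rectified), "world_to_cam" (4x4, takes a point from world to camera coordinates). Camera axes: x right, y up, looking along -z (the intrinsics and any distortion apply to the point x, -y, -z); pixel columns grow to the right and rows downward; lengths in m; the calibration is good to about 2 mm. A picture is of the moment at which its call begins. There is no depth.
- manip.sign_off(): hands the job in; it is judged then, once.
Trained networks look in a picture, given as the dict that the camera call returned (one of the last four; its "shot" number tells which), for a name from the list of things; names that differ only in an ending like _2 or _b are one class to them, and where a whole thing is asked for, a point or a joint stands for the part that bears it (a point fixed in the world has none). Each returns a list of dicts, best first, with "conf" (0 to 1); they miss things now and then, are a little off and sometimes report something else, mostly with a low value. They report only what shows in the picture. A call takes as long as a camera call. They do not tell look-alikes from the thing itself.
- manip.look_for(picture, query): "box" ([left, top, width, height] in pixels, round what is visible of it).
- manip.silhouettes(picture, query): "pixels" (480x640 bool, what is visible of it) and "box" ([left, top, width, height] in pixels, round what is visible of it).
The state is a dict: "t": time; "q": joint angles; "qd": joint speeds; "tau": joint torques, N m; "tcp_pos": TCP position; "tool_rot": TCP orientation; "force": force on the tool from outside, world axes, zero at the start; "ft_torque": the same for the moment, N m; "finger_gap": opening from 0.0 (shut) to 1.0 (fully open); "gripper_force": force on a finger pad.
Only numpy, scipy, OpenCV 4.12 (cv2) and the standard library are available. Lean on these libraries where they do the work, as an engineer would, in place of code of your own. Each camera call takes 0.05 s, during which the arm holds its last target. There are 200 camera calls.

## Working session

There is one attempt and no reset: what is moved stays moved. The work goes in short steps, Python scripts to look and compute and a tool call to move; the robot and the scene stay as the last step left them, time stands still between calls to the robot, and variables do not carry over. Pictures are saved under pics/ and viewed, at most 14 in all, crops included, and the job is handed in when it is done.

Besides the shell and the picture viewer there is one more tool, called after ">>>" by a JSON object that holds its "api" and its "payload", one argument or row to a line. servo_tool: Moves the arm, as the interface text tells. Its arguments: {"type":"object","properties":{"commands":{"type":"array"},"force":{"type":"number"}},"required":["commands"]}

```bash
mkdir -p pics
python3 - <<'E'
from station import manip
import cv2,pickle
s=manip.sense();print({k:s[k] for k in('t','tcp_pos','tool_rot','finger_gap')})
P={}
for n in('scene','top'):
    p=manip.snapshot(n);P[n]=p
    cv2.imwrite(f'pics/{n}0.png',p['img'][:,:,::-1])
    for q in('cup','pot_a','mailer','tray_cups'):
        print(n,q,[(r['box'],round(r['conf'],2)) for r in manip.look_for(p,q)])
    print(p['mtx'],p['distortion'],p['world_to_cam'])
pickle.dump(P,open('p0.pkl','wb'))
E
```

```text
{'t': 0.0, 'tcp_pos': array([0.14203564, 0.60790534, 0.23032102]), 'tool_rot': array([ 1.14613893e-01,  9.93409501e-01, -1.06152582e-03, -3.04268789e-04]), 'finger_gap': 0.9976792192175932}
scene cup [([335.2, 180.2, 28.7, 40.2], 0.9)]
scene pot_a [([243.0, 264.5, 17.6, 29.2], 0.89), ([319.1, 217.8, 16.2, 34.0], 0.87), ([199.0, 261.2, 19.6, 26.2], 0.72), ([266.1, 302.9, 20.5, 32.9], 0.7)]
scene mailer [([270.1, 250.4, 40.7, 29.6], 0.8), ([242.9, 265.5, 18.0, 32.4], 0.23)]
scene tray_cups [([373.3, 156.4, 75.7, 49.5], 0.85)]
[[557.43690721   0.         328.50420536]
 [  0.         557.43690721 254.40554186]
 [  0.           0.           1.        ]] [0.05742803 0.         0.         0.         0.        ] [[ 0.7828113   0.62221832  0.00712914 -0.40598359]
 [-0.43340722  0.53697608  0.72375056  0.20578725]
 [ 0.44650268 -0.56964994  0.69002486 -1.37317071]
 [ 0.          0.          0.          1.        ]]
top cup [([393.7, 269.3, 21.0, 21.4], 0.64), ([222.0, 263.8, 36.4, 30.5], 0.59)]
top pot_a [([288.8, 256.1, 22.3, 20.4], 0.82), ([416.8, 308.7, 24.6, 21.1], 0.82), ([395.2, 266.3, 17.3, 21.7], 0.73), ([412.0, 212.5, 23.9, 19.9], 0.7), ([506.8, 235.7, 24.6, 43.3], 0.57)]
top mailer [([328.8, 258.2, 48.7, 26.6], 0.91)]
top tray_cups [([103.2, 228.1, 85.5, 63.4], 0.84)]
[[534.51261048   0.         317.70133938]
 [  0.         534.51261048 236.53039984]
 [  0.           0.           1.        ]] [-0.16193188  0.          0.          0.          0.        ] [[-0.02475088 -0.99914481 -0.03312158  0.01931787]
 [ 0.99558249 -0.02763721  0.08973123 -0.53076379]
 [-0.09056989 -0.03075434  0.99541512 -0.97832202]
 [ 0.          0.          0.          1.        ]]
```

View pics/top0.png

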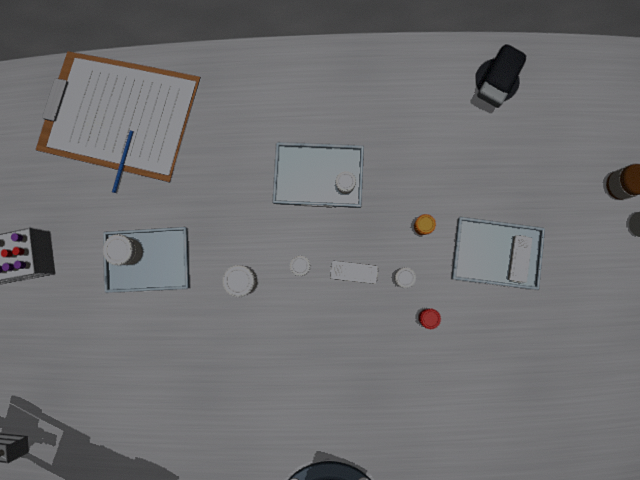

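View pics/scene0.png

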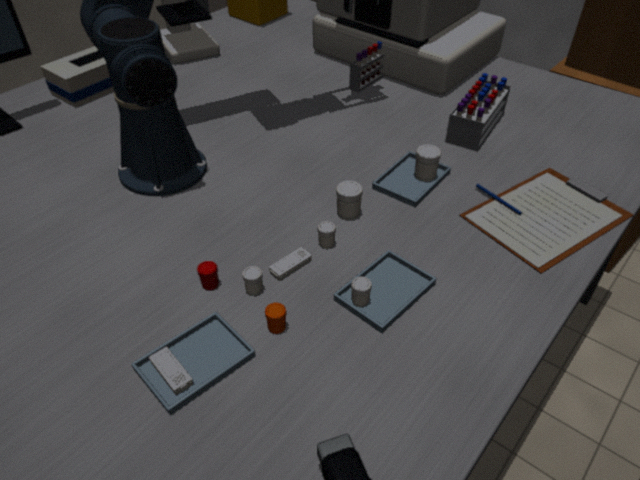

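The top view shows the loose cup at (239,281), white pots at (300,266) and (404,278), and the mailer at (354,272). The trays are: cups (146,260), pots (319,176), mailers (498,253). Pot-like candidates are (300,266) white, (404,278) white, (425,225) orange, (430,318) red and (345,183) in the tray. The two white ones on the bench fit the description; the orange and red ones are the decoys. I'll confirm with a crop and measure.

```bash
cat > h.py <<'E'
import numpy as np,cv2
from scipy.optimize import minimize
def proj(p,X):
    W=np.diag([1,-1,-1,1.])@p['world_to_cam']
    return cv2.projectPoints(np.float64(X),cv2.Rodrigues(W[:3,:3])[0],W[:3,3],p['mtx'],np.array(p['distortion']))[0][:,0]
def ray(p,uv,z):
    W=np.diag([1,-1,-1,1.])@p['world_to_cam'];R=W[:3,:3]
    n=cv2.undistortPoints(np.float64([[uv]]),p['mtx'],np.array(p['distortion']))[0,0]
    d=R.T@np.array([*n,1]);c=-R.T@W[:3,3];return (c+d*(z-c[2])/d[2])[:2]
a=np.linspace(0,2*np.pi,40)
def cyl(d,z0,z1):return np.vstack([np.c_[d/2*np.cos(a),d/2*np.sin(a),0*a+z] for z in(z0,z1)])
def box(l,w,h):return np.array([[i*l/2,j*w/2,k*h] for i in(-1,1) for j in(-1,1) for k in(0,1)])
M={'cup':[cyl(.051,0,.056),cyl(.058,.056,.072)],'pot':[cyl(.033,0,.036),cyl(.038,.036,.05)],
 'mailer':[box(.086,.034,.018)],'tray':[box(.118,.168,.017)]}
S=4
def render(p,parts,x,z=0):
    c,s=np.cos(x[2]),np.sin(x[2]);R=np.array([[c,-s,0],[s,c,0],[0,0,1]])
    m=np.zeros((480*S,640*S),np.uint8)
    for q in parts:
        h=cv2.convexHull(np.float32(proj(p,q@R.T+[x[0],x[1],z])))
        cv2.fillConvexPoly(m,np.int32(np.round((h+.5)*S*16-8)),1,shift=4)
    return m
def fit(views,kind,x0,yaw,z=0):
    ms=[(p,cv2.resize(m.astype(np.uint8),None,fx=S,fy=S,interpolation=0)) for p,m in views]
    def f(v):
        x=[v[0]/100+x0[0],v[1]/100+x0[1],(v[2]/10 if yaw else 0)+x0[2]];r=0
        for p,m in ms:
            g=render(p,M[kind],x,z);r-=(g&m).sum()/(g|m).sum()
        return r/len(ms)
    o=minimize(f,[0]*(3 if yaw else 2),method='Nelder-Mead',options=dict(initial_simplex=np.vstack([np.zeros(3 if yaw else 2),np.eye(3 if yaw else 2)])-.3,xatol=.01,fatol=1e-4,maxfev=150))
    v=o.x;return np.round([v[0]/100+x0[0],v[1]/100+x0[1],(v[2]/10 if yaw else 0)+x0[2]],4),round(-o.fun,3)
E
python3 - <<'E'
from station import manip
from h import *
P={n:manip.snapshot(n) for n in('scene','top')}
c=P['top']['img'][200:340,210:450];cv2.imwrite('pics/crop.png',cv2.convertScaleAbs(cv2.resize(c,None,fx=3,fy=3,interpolation=2),alpha=1.3)[:,:,::-1])
items={'cup':('cup',(239,281),.06,0),'potL':('pot',(300,266),.045,0),'potR':('pot',(404,278),.045,0),'mailer':('mailer',(354,272),.015,0),
'tray_cups':('tray',(146,260),.01,0),'tray_pots':('tray',(319,176),.01,0),'tray_mailers':('tray',(498,253),.01,0),
'cup_in':('cup',(120,250),.06,.004),'pot_in':('pot',(345,183),.045,.004),'mailer_in':('mailer',(520,258),.015,.004)}
Q={'cup':'cup','pot':'pot_a','mailer':'mailer','tray':'tray_cups'}
sil={(n,k):manip.silhouettes(P[n],q) for n in P for k,q in Q.items()}
for k,r in sil.items(): print(k,[(np.int32(d['box']).tolist(),round(d['conf'],2)) for d in r])
for name,(k,uv,zt,z) in items.items():
    xy=ray(P['top'],uv,zt+z);yaw0=np.pi/2 if k=='mailer' and name=='mailer' else 0
    out=[]
    for n in P:
        t=proj(P[n],[[*xy,zt/2+z]])[0]
        for d in sil[n,k]:
            b=d['box'];cc=np.array([b[0]+b[2]/2,b[1]+b[3]/2])
            if np.linalg.norm(cc-t)<14:
                m=d['pixels']
                if k=='tray':
                    h=cv2.convexHull(np.argwhere(m)[:,::-1].astype(np.int32));m=np.zeros((480,640),np.uint8);cv2.fillConvexPoly(m,h,1)
                out.append((n,P[n],m));break
    print(name,xy.round(4),[(n,fit([(p,m)],k,[*xy,yaw0],k in('mailer','tray'),z)) for n,p,m in out], fit([o[1:] for o in out],k,[*xy,yaw0],k in('mailer','tray'),z) if len(out)>1 else '')
E
```

```text
('scene', 'cup') [([336, 181, 25, 37], 0.89), ([373, 156, 75, 48], 0.58)]
('scene', 'pot') [([198, 262, 21, 25], 0.97), ([266, 303, 19, 32], 0.93)]
('scene', 'mailer') [([268, 248, 43, 33], 0.73)]
('scene', 'tray') [([373, 154, 75, 53], 0.83)]
('top', 'cup') [([224, 264, 31, 32], 0.62)]
('top', 'pot') [([288, 254, 20, 22], 0.85), ([413, 213, 24, 18], 0.78), ([416, 304, 24, 25], 0.75)]
('top', 'mailer') [([329, 258, 48, 25], 0.86)]
('top', 'tray') [([102, 229, 87, 63], 0.78)]
cup [0.4509 0.1489] [('scene', (array([0.4534, 0.1538, 0.    ]), np.float64(0.89))), ('top', (array([0.4512, 0.1476, 0.    ]), np.float64(0.896)))] (array([0.4525, 0.1514, 0.    ]), np.float64(0.865))
potL [0.4759 0.0385] [('top', (array([0.4771, 0.04  , 0.    ]), np.float64(0.918)))] 
potR [ 0.4489 -0.1508] [] 
mailer [ 0.4631 -0.0609] [('scene', (array([ 0.4634, -0.0538,  1.4443]), np.float64(0.878))), ('top', (array([ 0.4632, -0.0604,  1.4274]), np.float64(0.945)))] (array([ 0.4638, -0.0591,  1.4266]), np.float64(0.892))
tray_cups [0.4957 0.3418] [('scene', (array([0.4949, 0.3487, 0.0232]), np.float64(0.954))), ('top', (array([0.4964, 0.3433, 0.0372]), np.float64(0.956)))] (array([0.4958, 0.3453, 0.0362]), np.float64(0.943))
tray_pots [6.493e-01 4.000e-04] [] 
tray_mailers [ 0.4912 -0.3383] [] 
cup_in [0.5125 0.3731] [] 
pot_in [ 0.6266 -0.0483] [] 
mailer_in [ 0.4799 -0.3782] []
```

View pics/crop.png

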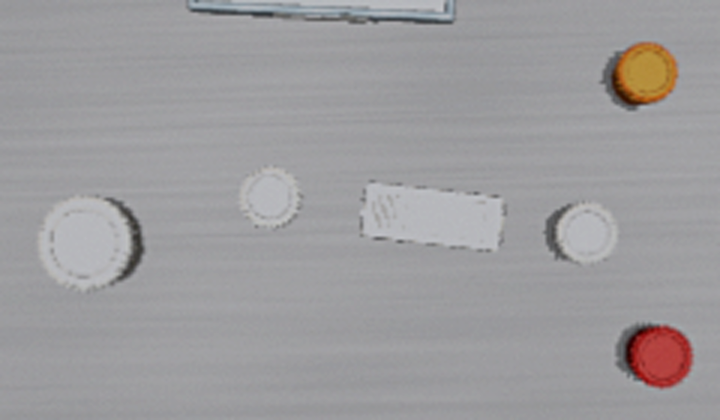

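The crop confirms it: the white pots are at crop (270,197) and (587,232), and the orange (645,72) and red (660,355) ones are decoys. Next I'll measure the remaining trays and work out the first move.

Run:
```python
import pickle
from h import *
p=pickle.load(open('p0.pkl','rb'))['top']
for n,uv,z in [('cup',(237.7,280.7),.072),('potL',(300,265.5),.05),('potR',(405.3,277.6),.05),('cup_in',(118,249),.076),('pot_in',(345,182),.054)]:print(n,ray(p,uv,z).round(4))
for n,cs,z in [('tp',[(276,144),(362,145),(361,207),(274,206)],.018),('tm',[(459,218),(543,229),(539,289),(453,280)],.018),('min',[(512,235),(531,237),(527,282),(508,280)],.022)]:
    c=np.array([ray(p,u,z) for u in cs]);print(n,c.mean(0).round(4),'sides',np.linalg.norm(c-np.roll(c,-1,0),axis=1).round(3),'dir01',np.degrees(np.arctan2(*(c[0]-c[1])[::-1])).round(1),np.degrees(np.arctan2(*(c[3]-c[2])[::-1])).round(1))
```

```text
cup [0.4514 0.1491]
potL [0.4767 0.0381]
potR [ 0.4495 -0.1525]
cup_in [0.5135 0.3721]
pot_in [ 0.6275 -0.0482]
tp [0.6493 0.0018] sides [0.166 0.121 0.165 0.121] dir01 87.4 87.6
tm [ 0.489  -0.3379] sides [0.166 0.115 0.168 0.118] dir01 81.2 82.2
min [ 0.479  -0.3763] sides [0.038 0.086 0.037 0.086] dir01 82.6 82.2
```

>>> {"api": "servo_tool", "payload": {
  "commands": [0, 0, 0.005, 0, 0, 0.0194, 1, 0, 0, 0.005, 0, 0, 0.0194, 1, 0, 0, 0.005, 0, 0, 0.0194, 1, 0, 0, 0.005, 0, 0, 0.0194, 1, 0, 0, 0.005, 0, 0, 0.0194, 1, 0, 0, 0.005, 0, 0, 0.0194, 1, 0, 0, 0.005, 0, 0, 0.0194, 1, 0, 0, 0.005, 0, 0, 0.0194, 1, 0, 0, 0.005, 0, 0, 0.0194, 1, 0, 0, 0.005, 0, 0, 0.0194, 1, 0, 0, 0.005, 0, 0, 0.0194, 1],
  "force": 25
}}

```text
t: 1.92
tcp_pos: [0.1423, 0.6086, 0.2037]
tool_rot: [0.709, 0.705, 0.0, -0.0]
force: [0.1, 0.2, -0.3]
finger_gap: 0.997
gripper_force: 0.0
```

>>> {"api": "servo_tool", "payload": {
  "commands": [-0.061, 0.041, 0, 0, 0, 0, 1, -0.061, 0.041, 0, 0, 0, 0, 1, -0.061, 0.041, 0, 0, 0, 0, 1, -0.061, 0.041, 0, 0, 0, 0, 1, -0.061, 0.041, 0, 0, 0, 0, 1, -0.061, 0.041, 0, 0, 0, 0, 1, -0.061, 0.041, 0, 0, 0, 0, 1, -0.061, 0.041, 0, 0, 0, 0, 1, -0.061, 0.041, 0, 0, 0, 0, 1, -0.061, 0.041, 0, 0, 0, 0, 1, -0.061, 0.041, 0, 0, 0, 0, 1, -0.061, 0.041, 0, 0, 0, 0, 1]
}}

```text
t: 2.92
tcp_pos: [0.3893, 0.2411, 0.2041]
tool_rot: [0.707, 0.707, 0.0, 0.0]
force: [0.5, 0.3, 0.4]
finger_gap: 1.001
gripper_force: 0.0
```

>>> {"api": "servo_tool", "payload": {
  "commands": [-0.06, 0.04, 0, 0, 0, 0, 1, -0.06, 0.04, 0, 0, 0, 0, 1, -0.06, 0.04, 0, 0, 0, 0, 1, 0, 0, 0, 0, 0, 0, 1]
}}

```text
t: 3.25
tcp_pos: [0.4537, 0.1481, 0.2045]
tool_rot: [0.709, 0.705, 0.002, 0.003]
force: [0.3, 0.6, 0.7]
finger_gap: 1.003
gripper_force: 0.0
```

>>> {"api": "servo_tool", "payload": {
  "commands": [0, 0, 0.05, 0, 0, 0, 1, 0, 0, 0.05, 0, 0, 0, 1, 0, 0, 0.05, 0, 0, 0, 1, 0, 0, 0.05, 0, 0, 0, 1, 0, 0, 0, 0, 0, 0, 1]
}}

```text
t: 3.67
tcp_pos: [0.4455, 0.1524, 0.1005]
tool_rot: [0.707, 0.707, -0.003, -0.003]
force: [0.1, -0.2, 0.5]
finger_gap: 0.995
gripper_force: 0.0
```

Run:
```python
from station import manip
from h import *
p=manip.snapshot('scene');s=manip.sense();print(s['tcp_pos'],proj(p,[s['tcp_pos']]))
t=manip.snapshot('top')
f=lambda p,a,b:cv2.resize(cv2.convertScaleAbs(p['img'][a:a+120,b:b+80],alpha=1.4),None,fx=5,fy=5,interpolation=2)
cv2.imwrite('pics/c1.png',np.hstack([f(p,110,310),f(t,220,200)])[:,:,::-1])
```

```text
[0.44664945 0.15263807 0.10222755] [[346.96250484 175.5500788 ]]
```

View pics/c1.png

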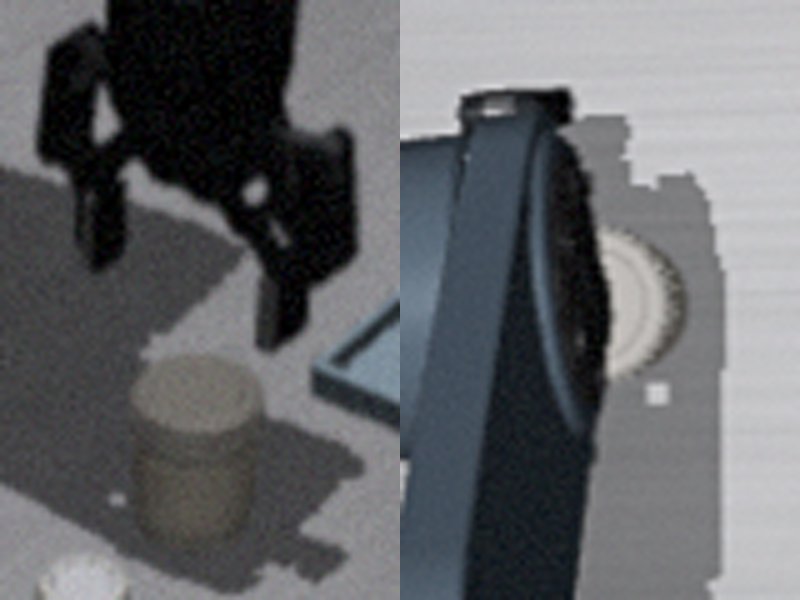

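>>> {"api": "servo_tool", "payload": {
  "commands": [-0.002, 0.012, 0, 0, 0, 0, 1, 0, 0, 0.024, 0, 0, 0, 1, 0, 0, 0.024, 0, 0, 0, 1, 0, 0, 0.024, 0, 0, 0, 1, 0, 0, 0.024, 0, 0, 0, 1, 0, 0, 0.024, 0, 0, 0, 1, 0, 0, 0, 0, 0, 0, 1, 0, 0, 0, 0, 0, 0, 1]
}}

```text
t: 4.43
tcp_pos: [0.4557, 0.1518, 0.0448]
tool_rot: [0.707, 0.707, 0.001, 0.001]
force: [0.6, 0.1, -0.0]
finger_gap: 1.002
gripper_force: 0.0
```

>>> {"api": "servo_tool", "payload": {
  "commands": [0, 0, 0, 0, 0, 0, 0.3, 0, 0, 0, 0, 0, 0, 0.2, 0, 0, 0, 0, 0, 0, -1, 0, 0, 0, 0, 0, 0, -1, 0, 0, 0, 0, 0, 0, -1, 0, 0, 0, 0, 0, 0, -1],
  "force": 25
}}

```text
t: 4.93
tcp_pos: [0.4549, 0.1517, 0.0451]
tool_rot: [0.707, 0.707, 0.001, 0.001]
force: [-0.9, 0.5, 6.1]
finger_gap: 0.67
gripper_force: 25.3
```

>>> {"api": "servo_tool", "payload": {
  "commands": [0, 0, -0.01, 0, 0, 0, -1, 0, 0, -0.03, 0, 0, 0, -1, 0, 0, -0.04, 0, 0, 0, -1, 0, 0, -0.05, 0, 0, 0, -1, 0, 0, -0.04, 0, 0, 0, -1, 0, 0, -0.03, 0, 0, 0, -1, 0, 0, 0, 0, 0, 0, -1]
}}

```text
t: 5.52
tcp_pos: [0.4564, 0.1519, 0.1469]
tool_rot: [0.707, 0.707, 0.003, 0.002]
force: [0.6, -0.7, -0.8]
finger_gap: 0.671
gripper_force: 27.3
```

>>> {"api": "servo_tool", "payload": {
  "commands": [0.02, 0.006, 0, 0, 0, 0, -1, 0.04, 0.012, 0, 0, 0, 0, -1, 0.06, 0.016, 0, 0, 0, 0, -1, 0.06, 0.016, 0, 0, 0, 0, -1, 0.06, 0.016, 0, 0, 0, 0, -1, 0.04, 0.012, 0, 0, 0, 0, -1, 0.02, 0.006, 0, 0, 0, 0, -1, 0, 0, 0, 0, 0, 0, -1, 0, 0, 0, 0, 0, 0, -1]
}}

```text
t: 6.27
tcp_pos: [0.4952, 0.3014, 0.1425]
tool_rot: [0.707, 0.708, -0.002, -0.0]
force: [-0.4, -0.2, -2.0]
finger_gap: 0.669
gripper_force: 27.2
```

>>> {"api": "servo_tool", "payload": {
  "commands": [0, 0, 0.03, 0, 0, 0, -1, 0, 0, 0.05, 0, 0, 0, -1, 0, 0, 0.04, 0, 0, 0, -1, 0, 0, 0.02, 0, 0, 0, -1, 0, 0, 0.02, 0, 0, 0, -1, 0, 0, 0, 0, 0, 0, -1, 0, 0, 0, 0, 0, 0, -1, 0, 0, 0, 0, 0, 0, -1]
}}

```text
t: 6.93
tcp_pos: [0.4971, 0.3016, 0.0647]
tool_rot: [0.707, 0.707, 0.001, 0.0]
force: [0.0, -0.0, -0.6]
finger_gap: 0.674
gripper_force: 27.2
```

>>> {"api": "servo_tool", "payload": {
  "commands": [0, 0, 0.006, 0, 0, 0, -1, 0, 0, 0.006, 0, 0, 0, -1, 0, 0, 0.005, 0, 0, 0, -1, 0, 0, 0.003, 0, 0, 0, -1, 0, 0, 0, 0, 0, 0, -1, 0, 0, 0, 0, 0, 0, -1]
}}

```text
t: 7.43
tcp_pos: [0.4963, 0.3016, 0.0537]
tool_rot: [0.707, 0.707, -0.0, -0.0]
force: [-0.0, 0.4, -1.0]
finger_gap: 0.67
gripper_force: 27.2
```

>>> {"api": "servo_tool", "payload": {
  "commands": [0, 0, 0.002, 0, 0, 0, -1, 0, 0, 0.002, 0, 0, 0, -1, 0, 0, 0.002, 0, 0, 0, -1, 0, 0, 0, 0, 0, 0, -1, 0, 0, 0, 0, 0, 0, -1]
}}

```text
t: 7.85
tcp_pos: [0.4963, 0.3016, 0.0507]
tool_rot: [0.707, 0.707, -0.0, -0.0]
force: [-0.2, -0.1, -0.5]
finger_gap: 0.67
gripper_force: 27.2
```

>>> {"api": "servo_tool", "payload": {
  "commands": [0, 0, 0.002, 0, 0, 0, -1, 0, 0, 0.001, 0, 0, 0, -1, 0, 0, 0, 0, 0, 0, -1, 0, 0, 0, 0, 0, 0, -1]
}}

```text
t: 8.18
tcp_pos: [0.4964, 0.3016, 0.0493]
tool_rot: [0.707, 0.707, 0.0, 0.0]
force: [0.3, 0.1, 0.4]
finger_gap: 0.669
gripper_force: 27.3
```

>>> {"api": "servo_tool", "payload": {
  "commands": [0, 0, 0.002, 0, 0, 0, -1, 0, 0, 0, 0, 0, 0, -1, 0, 0, 0, 0, 0, 0, -1]
}}

```text
t: 8.43
tcp_pos: [0.4964, 0.3018, 0.0492]
tool_rot: [0.707, 0.707, 0.0, 0.0]
force: [-1.8, -1.5, 4.3]
finger_gap: 0.674
gripper_force: 27.6
```

>>> {"api": "servo_tool", "payload": {
  "commands": [0, 0, 0, 0, 0, 0, 0.5, 0, 0, 0, 0, 0, 0, 0.7, 0, 0, 0, 0, 0, 0, 0.8, 0, 0, 0, 0, 0, 0, 0.8, 0, 0, -0.02, 0, 0, 0, 0.8, 0, 0, -0.05, 0, 0, 0, 0.8, 0, 0, -0.06, 0, 0, 0, 0.8, 0, 0, -0.06, 0, 0, 0, 0.8, 0, 0, 0, 0, 0, 0, 0.8]
}}

```text
t: 9.18
tcp_pos: [0.5002, 0.3032, 0.1496]
tool_rot: [0.707, 0.707, 0.006, 0.003]
force: [0.5, 0.9, 0.3]
finger_gap: 0.9
gripper_force: 0.0
```

>>> {"api": "servo_tool", "payload": {
  "commands": [-0.03, -0.002, 0, 0, 0, 0, 0.8, -0.06, -0.005, 0, 0, 0, 0, 0.8, -0.075, -0.006, 0, 0, 0, 0, 0.8, -0.075, -0.006, 0, 0, 0, 0, 0.8, -0.075, -0.006, 0, 0, 0, 0, 0.8, -0.075, -0.006, 0, 0, 0, 0, 0.8, -0.075, -0.005, 0, 0, 0, 0, 0.8, -0.05, -0.003, 0, 0, 0, 0, 0.8, -0.01, 0, 0, 0, 0, 0, 0.8, 0, 0, 0, 0, 0, 0, 0.8, 0, 0, 0, 0, 0, 0, 0.8]
}}

```text
t: 10.1
tcp_pos: [0.4762, 0.0391, 0.1429]
tool_rot: [0.708, 0.707, -0.0, -0.001]
force: [-0.1, -0.6, -0.2]
finger_gap: 0.899
gripper_force: 0.0
```

>>> {"api": "servo_tool", "payload": {
  "commands": [0.002, 0.002, 0.03, 0, 0, 0, 0.8, 0, 0, 0.05, 0, 0, 0, 0.8, 0, 0, 0.05, 0, 0, 0, 0.8, 0, 0, 0.04, 0, 0, 0, 0.8, 0, 0, 0.03, 0, 0, 0, 0.8, 0, 0, 0.02, 0, 0, 0, 0.8, 0, 0, 0.018, 0, 0, 0, 0.8, 0, 0, 0, 0, 0, 0, 0.8, 0, 0, 0, 0, 0, 0, 0.8, 0, 0, 0, 0, 0, 0, 0.8]
}}

```text
t: 10.93
tcp_pos: [0.4784, 0.0404, 0.0249]
tool_rot: [0.707, 0.707, 0.0, 0.0]
force: [0.7, -0.7, -0.6]
finger_gap: 0.903
gripper_force: 0.0
```

>>> {"api": "servo_tool", "payload": {
  "commands": [0, 0, 0, 0, 0, 0, 0.3, 0, 0, 0, 0, 0, 0, 0.1, 0, 0, 0, 0, 0, 0, -1, 0, 0, 0, 0, 0, 0, -1, 0, 0, 0, 0, 0, 0, -1, 0, 0, 0, 0, 0, 0, -1, 0, 0, 0, 0, 0, 0, -1],
  "force": 22
}}

```text
t: 11.52
tcp_pos: [0.4783, 0.04, 0.0249]
tool_rot: [0.707, 0.707, 0.0, 0.0]
force: [-0.5, -0.9, 6.6]
finger_gap: 0.435
gripper_force: 21.7
```

Run:
```python
from station import manip
from h import *
p=manip.snapshot('scene')
f=lambda p,a,b:cv2.resize(cv2.convertScaleAbs(p['img'][a:a+120,b:b+80],alpha=1.4),None,fx=5,fy=5,interpolation=2)
cv2.imwrite('pics/c2.png',np.hstack([f(p,130,370),f(p,160,290)])[:,:,::-1])
```

```text
(no output)
```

View pics/c2.png

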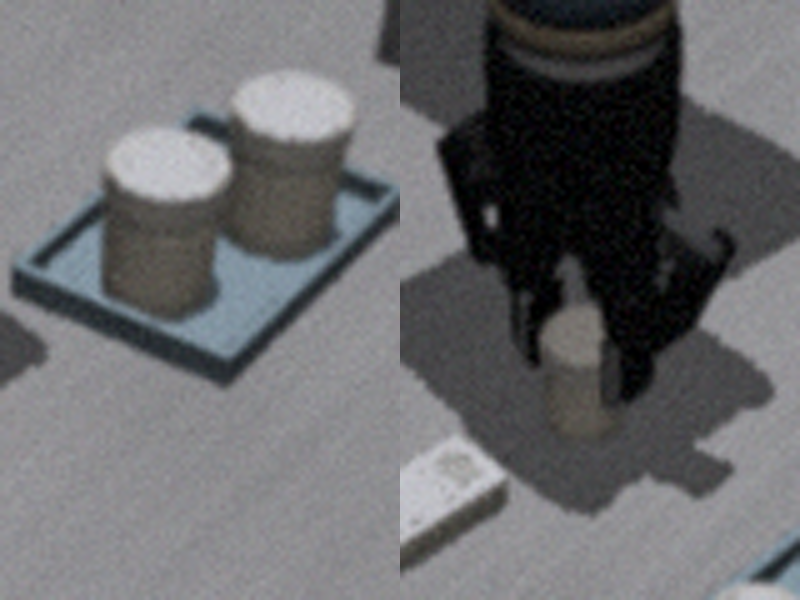

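The picture shows the cup upright in its tray, beside the other cup and clear of it, foot at about crop (160,290). The pot is in the fingers.

>>> {"api": "servo_tool", "payload": {
  "commands": [0, 0, -0.01, 0, 0, 0, -1, 0, 0, -0.03, 0, 0, 0, -1, 0, 0, -0.04, 0, 0, 0, -1, 0, 0, -0.05, 0, 0, 0, -1, 0, 0, -0.04, 0, 0, 0, -1, 0, 0, -0.02, 0, 0, 0, -1, 0, 0, 0, 0, 0, 0, -1]
}}

```text
t: 12.15
tcp_pos: [0.4793, 0.04, 0.1215]
tool_rot: [0.707, 0.707, 0.001, 0.002]
force: [-0.4, -0.9, -0.3]
finger_gap: 0.437
gripper_force: 22.2
```

>>> {"api": "servo_tool", "payload": {
  "commands": [0.002, 0.02, 0, 0, 0, 0, -1, 0.004, 0.05, 0, 0, 0, 0, -1, 0.006, 0.065, 0, 0, 0, 0, -1, 0.006, 0.07, 0, 0, 0, 0, -1, 0.006, 0.06, 0, 0, 0, 0, -1, 0.004, 0.04, 0, 0, 0, 0, -1, 0.002, 0.021, 0, 0, 0, 0, -1, 0, 0, 0, 0, 0, 0, -1, 0, 0, 0, 0, 0, 0, -1, 0, 0, 0, 0, 0, 0, -1]
}}

```text
t: 12.98
tcp_pos: [0.6391, 0.0553, 0.1178]
tool_rot: [0.707, 0.707, -0.001, -0.002]
force: [-0.2, -0.3, -1.6]
finger_gap: 0.434
gripper_force: 22.2
```

>>> {"api": "servo_tool", "payload": {
  "commands": [0, 0.003, 0.03, 0, 0, 0, -1, 0, 0, 0.05, 0, 0, 0, -1, 0, 0, 0.04, 0, 0, 0, -1, 0, 0, 0.02, 0, 0, 0, -1, 0, 0, 0.02, 0, 0, 0, -1, 0, 0, 0.005, 0, 0, 0, -1, 0, 0, 0, 0, 0, 0, -1, 0, 0, 0, 0, 0, 0, -1, 0, 0, 0, 0, 0, 0, -1]
}}

```text
t: 13.73
tcp_pos: [0.6433, 0.0551, 0.038]
tool_rot: [0.707, 0.707, 0.001, 0.001]
force: [0.0, 0.5, -0.5]
finger_gap: 0.433
gripper_force: 22.3
```

>>> {"api": "servo_tool", "payload": {
  "commands": [0, 0, 0.002, 0, 0, 0, -1, 0, 0, 0.002, 0, 0, 0, -1, 0, 0, 0.002, 0, 0, 0, -1, 0, 0, 0, 0, 0, 0, -1, 0, 0, 0, 0, 0, 0, -1]
}}

```text
t: 14.15
tcp_pos: [0.6424, 0.0551, 0.0338]
tool_rot: [0.707, 0.707, -0.0, -0.0]
force: [0.4, -1.0, -0.6]
finger_gap: 0.432
gripper_force: 22.3
```

>>> {"api": "servo_tool", "payload": {
  "commands": [0, 0, 0.002, 0, 0, 0, -1, 0, 0, 0.002, 0, 0, 0, -1, 0, 0, 0.002, 0, 0, 0, -1, 0, 0, 0.001, 0, 0, 0, -1, 0, 0, 0.001, 0, 0, 0, -1, 0, 0, 0, 0, 0, 0, -1, 0, 0, 0, 0, 0, 0, -1]
}}

```text
t: 14.73
tcp_pos: [0.6424, 0.0551, 0.0298]
tool_rot: [0.707, 0.707, -0.0, -0.0]
force: [-0.0, -0.4, -0.5]
finger_gap: 0.433
gripper_force: 22.3
```

>>> {"api": "servo_tool", "payload": {
  "commands": [0, 0, 0.001, 0, 0, 0, -1, 0, 0, 0.001, 0, 0, 0, -1, 0, 0, 0, 0, 0, 0, -1, 0, 0, 0, 0, 0, 0, -1]
}}

```text
t: 15.07
tcp_pos: [0.6425, 0.0552, 0.0291]
tool_rot: [0.707, 0.707, 0.0, 0.0]
force: [-0.9, -0.7, 1.9]
finger_gap: 0.434
gripper_force: 22.4
```

>>> {"api": "servo_tool", "payload": {
  "commands": [0, 0, 0, 0, 0, 0, 0.1, 0, 0, 0, 0, 0, 0, 0.3, 0, 0, 0, 0, 0, 0, 0.3, 0, 0, 0, 0, 0, 0, 0.3, 0, 0, -0.02, 0, 0, 0, 0.3, 0, 0, -0.05, 0, 0, 0, 0.3, 0, 0, -0.06, 0, 0, 0, 0.4, 0, 0, -0.06, 0, 0, 0, 0.8, 0, 0, 0, 0, 0, 0, 0.8]
}}

```text
t: 15.82
tcp_pos: [0.6469, 0.0549, 0.131]
tool_rot: [0.707, 0.707, 0.004, 0.005]
force: [0.8, 0.2, 0.5]
finger_gap: 0.9
gripper_force: 0.0
```

>>> {"api": "servo_tool", "payload": {
  "commands": [-0.02, -0.02, 0, 0, 0, 0, 0.8, -0.04, -0.036, 0, 0, 0, 0, 0.8, -0.055, -0.05, 0, 0, 0, 0, 0.8, -0.055, -0.05, 0, 0, 0, 0, 0.8, -0.055, -0.05, 0, 0, 0, 0, 0.8, -0.055, -0.05, 0, 0, 0, 0, 0.8, -0.055, -0.05, 0, 0, 0, 0, 0.8, -0.04, -0.04, 0, 0, 0, 0, 0.8, -0.03, -0.03, 0, 0, 0, 0, 0.8, -0.01, -0.01, 0, 0, 0, 0, 0.8, 0, 0, 0, 0, 0, 0, 0.8, 0, 0, 0, 0, 0, 0, 0.8]
}}

```text
t: 16.82
tcp_pos: [0.4501, -0.1525, 0.1242]
tool_rot: [0.707, 0.707, 0.0, 0.001]
force: [0.2, 0.1, -0.3]
finger_gap: 0.902
gripper_force: 0.0
```

>>> {"api": "servo_tool", "payload": {
  "commands": [0.002, 0.001, 0.03, 0, 0, 0, 0.8, 0, 0, 0.05, 0, 0, 0, 0.8, 0, 0, 0.05, 0, 0, 0, 0.8, 0, 0, 0.03, 0, 0, 0, 0.8, 0, 0, 0.02, 0, 0, 0, 0.8, 0, 0, 0.018, 0, 0, 0, 0.8, 0, 0, 0, 0, 0, 0, 0.8, 0, 0, 0, 0, 0, 0, 0.8, 0, 0, 0, 0, 0, 0, 0.8]
}}

```text
t: 17.57
tcp_pos: [0.4507, -0.1515, 0.0254]
tool_rot: [0.707, 0.707, 0.0, 0.001]
force: [-0.0, 0.0, 0.3]
finger_gap: 0.899
gripper_force: 0.0
```

>>> {"api": "servo_tool", "payload": {
  "commands": [0, 0, 0, 0, 0, 0, 0.3, 0, 0, 0, 0, 0, 0, 0.1, 0, 0, 0, 0, 0, 0, -1, 0, 0, 0, 0, 0, 0, -1, 0, 0, 0, 0, 0, 0, -1, 0, 0, 0, 0, 0, 0, -1, 0, 0, 0, 0, 0, 0, -1],
  "force": 22
}}

```text
t: 18.15
tcp_pos: [0.4503, -0.1517, 0.0254]
tool_rot: [0.707, 0.707, 0.0, 0.001]
force: [-0.0, 0.1, 5.7]
finger_gap: 0.435
gripper_force: 21.7
```

>>> {"api": "servo_tool", "payload": {
  "commands": [0, 0, -0.01, 0, 0, 0, -1, 0, 0, -0.03, 0, 0, 0, -1, 0, 0, -0.04, 0, 0, 0, -1, 0, 0, -0.05, 0, 0, 0, -1, 0, 0, -0.05, 0, 0, 0, -1, 0, 0, -0.03, 0, 0, 0, -1, 0, 0, 0, 0, 0, 0, -1]
}}

```text
t: 18.73
tcp_pos: [0.4516, -0.1523, 0.1327]
tool_rot: [0.707, 0.707, 0.001, 0.003]
force: [0.5, -0.2, -1.0]
finger_gap: 0.434
gripper_force: 22.3
```

>>> {"api": "servo_tool", "payload": {
  "commands": [0.011, 0.015, 0, 0, 0, 0, -1, 0.03, 0.035, 0, 0, 0, 0, -1, 0.04, 0.05, 0, 0, 0, 0, -1, 0.05, 0.06, 0, 0, 0, 0, -1, 0.05, 0.06, 0, 0, 0, 0, -1, 0.05, 0.06, 0, 0, 0, 0, -1, 0.04, 0.05, 0, 0, 0, 0, -1, 0.03, 0.035, 0, 0, 0, 0, -1, 0.01, 0.015, 0, 0, 0, 0, -1, 0, 0, 0, 0, 0, 0, -1, 0, 0, 0, 0, 0, 0, -1, 0, 0, 0, 0, 0, 0, -1]
}}

```text
t: 19.73
tcp_pos: [0.6381, 0.0035, 0.1287]
tool_rot: [0.707, 0.707, -0.001, -0.001]
force: [-0.5, -0.0, -1.0]
finger_gap: 0.435
gripper_force: 22.3
```

>>> {"api": "servo_tool", "payload": {
  "commands": [0, 0.003, 0.03, 0, 0, 0, -1, 0, 0, 0.05, 0, 0, 0, -1, 0, 0, 0.05, 0, 0, 0, -1, 0, 0, 0.03, 0, 0, 0, -1, 0, 0, 0.02, 0, 0, 0, -1, 0, 0, 0.006, 0, 0, 0, -1, 0, 0, 0, 0, 0, 0, -1, 0, 0, 0, 0, 0, 0, -1, 0, 0, 0, 0, 0, 0, -1]
}}

```text
t: 20.48
tcp_pos: [0.6423, 0.0037, 0.0381]
tool_rot: [0.707, 0.707, 0.001, 0.001]
force: [0.3, 0.6, -1.2]
finger_gap: 0.436
gripper_force: 22.3
```

>>> {"api": "servo_tool", "payload": {
  "commands": [0, 0, 0.002, 0, 0, 0, -1, 0, 0, 0.002, 0, 0, 0, -1, 0, 0, 0, 0, 0, 0, -1, 0, 0, 0, 0, 0, 0, -1]
}}

```text
t: 20.82
tcp_pos: [0.6415, 0.0042, 0.0351]
tool_rot: [0.707, 0.707, 0.0, 0.0]
force: [0.2, 0.7, -1.1]
finger_gap: 0.434
gripper_force: 22.3
```

>>> {"api": "servo_tool", "payload": {
  "commands": [0, 0, 0.002, 0, 0, 0, -1, 0, 0, 0.002, 0, 0, 0, -1, 0, 0, 0.002, 0, 0, 0, -1, 0, 0, 0.002, 0, 0, 0, -1, 0, 0, 0.001, 0, 0, 0, -1, 0, 0, 0, 0, 0, 0, -1, 0, 0, 0, 0, 0, 0, -1]
}}

```text
t: 21.4
tcp_pos: [0.6414, 0.0041, 0.0302]
tool_rot: [0.707, 0.707, -0.0, -0.0]
force: [0.3, 0.1, -1.0]
finger_gap: 0.436
gripper_force: 22.3
```

>>> {"api": "servo_tool", "payload": {
  "commands": [0, 0, 0.001, 0, 0, 0, -1, 0, 0, 0.001, 0, 0, 0, -1, 0, 0, 0, 0, 0, 0, -1, 0, 0, 0, 0, 0, 0, -1]
}}

```text
t: 21.73
tcp_pos: [0.6415, 0.0041, 0.0296]
tool_rot: [0.707, 0.707, 0.0, 0.0]
force: [-0.9, 0.1, 1.1]
finger_gap: 0.435
gripper_force: 22.4
```

>>> {"api": "servo_tool", "payload": {
  "commands": [0, 0, 0, 0, 0, 0, 0.1, 0, 0, 0, 0, 0, 0, 0.3, 0, 0, 0, 0, 0, 0, 0.3, 0, 0, 0, 0, 0, 0, 0.3, 0, 0, -0.02, 0, 0, 0, 0.3, 0, 0, -0.05, 0, 0, 0, 0.3, 0, 0, -0.06, 0, 0, 0, 0.3, 0, 0, -0.06, 0, 0, 0, 0.3, 0, 0, 0, 0, 0, 0, 0.3]
}}

```text
t: 22.48
tcp_pos: [0.6459, 0.0036, 0.1314]
tool_rot: [0.707, 0.707, 0.004, 0.005]
force: [0.8, 0.3, 0.1]
finger_gap: 0.649
gripper_force: 0.0
```

>>> {"api": "servo_tool", "payload": {
  "commands": [-0.006, -0.02, 0, 0, 0, 0, 0.3, -0.014, -0.04, 0, 0, 0, 0, 0.3, -0.02, -0.056, 0, 0, 0, 0, 0.3, -0.02, -0.06, 0, 0, 0, 0, 0.3, -0.02, -0.06, 0, 0, 0, 0, 0.3, -0.02, -0.056, 0, 0, 0, 0, 0.3, -0.016, -0.04, 0, 0, 0, 0, 0.3, -0.01, -0.024, 0, 0, 0, 0, 0.3, 0, 0, 0, 0, 0, 0.0111, 0.3, 0, 0, 0, 0, 0, 0.0111, 0.3, 0, 0, 0, 0, 0, 0, 0.3, 0, 0, 0, 0, 0, 0, 0.3]
}}

```text
t: 23.48
tcp_pos: [0.4637, -0.059, 0.1247]
tool_rot: [0.754, 0.657, 0.0, 0.0]
force: [1.0, 0.2, -0.2]
finger_gap: 0.65
gripper_force: 0.0
```

Run:
```python
from station import manip
from h import *
s=manip.sense();print(s['tcp_pos'],s['tool_rot'])
p=manip.snapshot('scene')
f=lambda p,a,b:cv2.resize(cv2.convertScaleAbs(p['img'][a:a+120,b:b+80],alpha=1.4),None,fx=5,fy=5,interpolation=2)
cv2.imwrite('pics/c3.png',np.hstack([f(p,220,345),f(p,180,250)])[:,:,::-1])
for d in manip.silhouettes(p,'mailer'):print(d['conf'],d['box'],fit([(p,d['pixels'])],'mailer',[.4635,-.059,1.43],1) if abs(d['box'][0]-270)<20 else '')
```

```text
[ 0.4636898  -0.05904047  0.12473395] [7.54067343e-01 6.56796940e-01 2.18347546e-04 4.16938531e-04]
0.94 [270.6, 249.5, 42.4, 29.9] (array([ 0.464 , -0.0551,  1.4563]), np.float64(0.95))
```

View pics/c3.png

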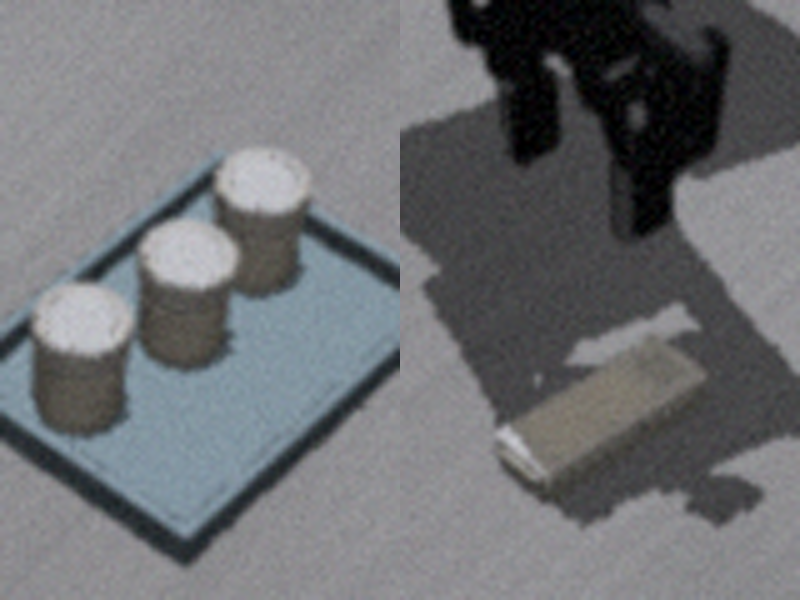

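The three pots stand upright in a row at crop (80,360), (185,295) and (260,220). The mailer lies under the fingers at (600,415).

>>> {"api": "servo_tool", "payload": {
  "commands": [0.002, 0, 0.03, 0, 0, 0, 0.3, 0, 0, 0.05, 0, 0, 0, 0.3, 0, 0, 0.05, 0, 0, 0, 0.3, 0, 0, 0.04, 0, 0, 0, 0.3, 0, 0, 0.03, 0, 0, 0, 0.3, 0, 0, 0.02, 0, 0, 0, 0.3, 0, 0, 0.014, 0, 0, 0, 0.3, 0, 0, 0, 0, 0, 0, 0.3, 0, 0, 0, 0, 0, 0, 0.3, 0, 0, 0, 0, 0, 0, 0.3]
}}

```text
t: 24.42
tcp_pos: [0.4641, -0.058, 0.008]
tool_rot: [0.755, 0.656, 0.0, 0.001]
force: [-0.5, 0.1, -0.1]
finger_gap: 0.647
gripper_force: 0.0
```

>>> {"api": "servo_tool", "payload": {
  "commands": [0, 0, 0.004, 0, 0, 0, 0.3, 0, 0, 0.003, 0, 0, 0, 0.3, 0, 0, 0, 0, 0, 0, 0.1, 0, 0, 0, 0, 0, 0, 0, 0, 0, 0, 0, 0, 0, -1, 0, 0, 0, 0, 0, 0, -1, 0, 0, 0, 0, 0, 0, -1, 0, 0, 0, 0, 0, 0, -1, 0, 0, 0, 0, 0, 0, -1],
  "force": 22
}}

```text
t: 25.17
tcp_pos: [0.4637, -0.0579, 0.0041]
tool_rot: [0.755, 0.656, 0.0, 0.0]
force: [-0.2, -0.3, 6.1]
finger_gap: 0.395
gripper_force: 23.0
```

>>> {"api": "servo_tool", "payload": {
  "commands": [0, 0, -0.01, 0, 0, 0, -1, 0, 0, -0.03, 0, 0, 0, -1, 0, 0, -0.05, 0, 0, 0, -1, 0, 0, -0.06, 0, 0, 0, -1, 0, 0, -0.05, 0, 0, 0, -1, 0, 0, -0.03, 0, 0, 0, -1, 0, 0, 0, 0, 0, 0, -1]
}}

```text
t: 25.75
tcp_pos: [0.4654, -0.0585, 0.1217]
tool_rot: [0.755, 0.656, 0.002, 0.003]
force: [0.7, 0.3, -0.7]
finger_gap: 0.392
gripper_force: 22.4
```

>>> {"api": "servo_tool", "payload": {
  "commands": [0, 0, 0, 0, 0, -0.0192, -1, 0, 0, 0, 0, 0, -0.0192, -1, 0, 0, 0, 0, 0, -0.0192, -1, 0, 0, 0, 0, 0, -0.0192, -1, 0, 0, 0, 0, 0, -0.0192, -1, 0, 0, 0, 0, 0, -0.0192, -1, 0, 0, 0, 0, 0, -0.0192, -1, 0, 0, 0, 0, 0, -0.0192, -1, 0, 0, 0, 0, 0, -0.0192, -1, 0, 0, 0, 0, 0, -0.0192, -1, 0, 0, 0, 0, 0, -0.0192, -1, 0, 0, 0, 0, 0, -0.0192, -1]
}}

```text
t: 26.75
tcp_pos: [0.4628, -0.0576, 0.1177]
tool_rot: [0.128, 0.992, 0.0, -0.001]
force: [0.2, 0.9, -1.0]
finger_gap: 0.39
gripper_force: 22.4
```

>>> {"api": "servo_tool", "payload": {
  "commands": [0, 0, 0, 0, 0, -0.0192, -1, 0, 0, 0, 0, 0, 0, -1, 0, 0, 0, 0, 0, 0, -1]
}}

```text
t: 27.0
tcp_pos: [0.463, -0.0577, 0.118]
tool_rot: [0.072, 0.997, 0.0, -0.001]
force: [0.4, -0.4, -0.4]
finger_gap: 0.393
gripper_force: 22.4
```

>>> {"api": "servo_tool", "payload": {
  "commands": [-0.006, -0.02, 0, 0, 0, 0, -1, -0.01, -0.04, 0, 0, 0, 0, -1, -0.016, -0.06, 0, 0, 0, 0, -1, -0.02, -0.07, 0, 0, 0, 0, -1, -0.02, -0.07, 0, 0, 0, 0, -1, -0.02, -0.07, 0, 0, 0, 0, -1, -0.018, -0.066, 0, 0, 0, 0, -1, -0.012, -0.05, 0, 0, 0, 0, -1, -0.008, -0.032, 0, 0, 0, 0, -1, 0, 0, 0, 0, 0, 0, -1, 0, 0, 0, 0, 0, 0, -1, 0, 0, 0, 0, 0, 0, -1]
}}

```text
t: 28.0
tcp_pos: [0.4932, -0.3027, 0.1183]
tool_rot: [0.071, 0.997, 0.001, -0.001]
force: [-0.0, 0.2, -0.9]
finger_gap: 0.391
gripper_force: 22.4
```

>>> {"api": "servo_tool", "payload": {
  "commands": [0, 0, 0.03, 0, 0, 0, -1, 0, 0, 0.04, 0, 0, 0, -1, 0, 0, 0.03, 0, 0, 0, -1, 0, 0, 0.02, 0, 0, 0, -1, 0, 0, 0, 0, 0, 0, -1, 0, 0, 0, 0, 0, 0, -1, 0, 0, 0, 0, 0, 0, -1]
}}

```text
t: 28.58
tcp_pos: [0.4946, -0.3035, 0.0595]
tool_rot: [0.071, 0.998, -0.0, 0.0]
force: [0.1, 0.8, -0.9]
finger_gap: 0.394
gripper_force: 22.4
```

Run:
```python
from station import manip
from h import *
p=manip.snapshot('scene');t=manip.snapshot('top');print(manip.sense()['tcp_pos'])
f=lambda p,a,b:cv2.resize(cv2.convertScaleAbs(p['img'][a:a+120,b:b+80],alpha=1.4),None,fx=5,fy=5,interpolation=2)
g=lambda p,a,b:cv2.resize(cv2.convertScaleAbs(p['img'][a:a+120,b:b+120],alpha=1.4),None,fx=3.3,fy=5,interpolation=2)
cv2.imwrite('pics/c4.png',np.hstack([cv2.resize(x['img'][a:a+120,b:b+120],(400,400),interpolation=2) for x,a,b in((p,290,135),(t,190,440))])[:,:,::-1])
```

```text
[ 0.49476473 -0.30395674  0.05982578]
```

View pics/c4.png

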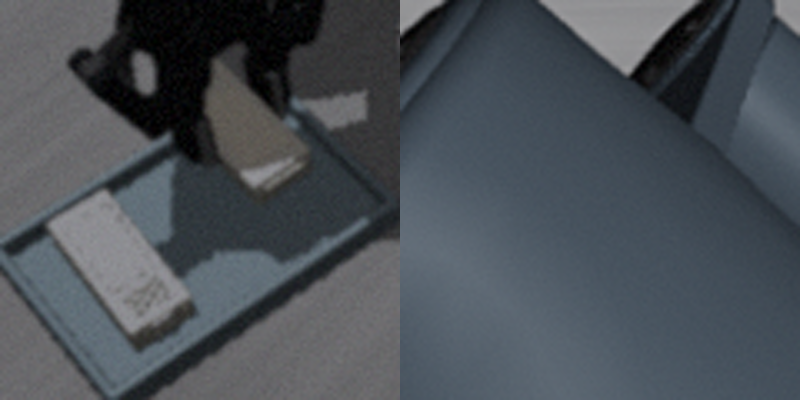

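>>> {"api": "servo_tool", "payload": {
  "commands": [0, 0, 0.02, 0, 0, 0, -1, 0, 0, 0.03, 0, 0, 0, -1, 0, 0, 0.02, 0, 0, 0, -1, 0, 0, 0.012, 0, 0, 0, -1, 0, 0, 0.006, 0, 0, 0, -1, 0, 0, 0, 0, 0, 0, -1, 0, 0, 0, 0, 0, 0, -1, 0, 0, 0, 0, 0, 0, -1]
}}

```text
t: 29.35
tcp_pos: [0.4944, -0.304, 0.0152]
tool_rot: [0.071, 0.997, -0.0, 0.0]
force: [0.3, -0.5, -0.8]
finger_gap: 0.391
gripper_force: 22.4
```

>>> {"api": "servo_tool", "payload": {
  "commands": [0, 0, 0.002, 0, 0, 0, -1, 0, 0, 0.002, 0, 0, 0, -1, 0, 0, 0.002, 0, 0, 0, -1, 0, 0, 0, 0, 0, 0, -1, 0, 0, 0, 0, 0, 0, -1]
}}

```text
t: 29.77
tcp_pos: [0.4941, -0.3037, 0.0119]
tool_rot: [0.071, 0.997, -0.0, 0.0]
force: [-0.6, -0.3, -0.5]
finger_gap: 0.393
gripper_force: 22.4
```

>>> {"api": "servo_tool", "payload": {
  "commands": [0, 0, 0.002, 0, 0, 0, -1, 0, 0, 0.002, 0, 0, 0, -1, 0, 0, 0.002, 0, 0, 0, -1, 0, 0, 0, 0, 0, 0, -1, 0, 0, 0, 0, 0, 0, -1]
}}

```text
t: 30.18
tcp_pos: [0.4941, -0.3036, 0.0087]
tool_rot: [0.071, 0.997, 0.0, -0.0]
force: [-0.9, -0.1, -0.5]
finger_gap: 0.392
gripper_force: 22.4
```

>>> {"api": "servo_tool", "payload": {
  "commands": [0, 0, 0.001, 0, 0, 0, -1, 0, 0, 0.001, 0, 0, 0, -1, 0, 0, 0, 0, 0, 0, -1, 0, 0, 0, 0, 0, 0, -1]
}}

```text
t: 30.52
tcp_pos: [0.4942, -0.3037, 0.0081]
tool_rot: [0.071, 0.997, -0.0, 0.0]
force: [-1.1, 0.3, 3.1]
finger_gap: 0.391
gripper_force: 22.8
```

>>> {"api": "servo_tool", "payload": {
  "commands": [0, 0, 0, 0, 0, 0, -0.1, 0, 0, 0, 0, 0, 0, 0.06, 0, 0, 0, 0, 0, 0, 0.06, 0, 0, 0, 0, 0, 0, 0.06, 0, 0, -0.01, 0, 0, 0, 0.06, 0, 0, -0.03, 0, 0, 0, 0.06, 0, 0, -0.06, 0, 0, 0, 0.06, 0, 0, -0.07, 0, 0, 0, 0.06, 0, 0, -0.07, 0, 0, 0, 0.06, 0, 0, -0.06, 0, 0, 0, 0.06, 0, 0, 0, 0, 0, 0, 0.06]
}}

```text
t: 31.43
tcp_pos: [0.4974, -0.3064, 0.1645]
tool_rot: [0.071, 0.997, -0.004, 0.005]
force: [-0.0, -0.1, 0.3]
finger_gap: 0.527
gripper_force: 0.0
```

>>> {"api": "servo_tool", "payload": {
  "commands": [0.01, 0.03, 0, 0, 0, 0, 0.1, 0.01, 0.06, 0, 0, 0, 0, 0.1, 0.01, 0.07, 0, 0, 0, 0, 0.1, 0.01, 0.07, 0, 0, 0, 0, 0.1, 0.01, 0.07, 0, 0, 0, 0, 0.1, 0.01, 0.07, 0, 0, 0, 0, 0.1, 0.01, 0.07, 0, 0, 0, 0, 0.1, 0.01, 0.05, 0, 0, 0, 0, 0.1, 0.01, 0.03, 0, 0, 0, 0, 0.1, 0, 0, 0, 0, 0, 0, 0.1, 0, 0, 0, 0, 0, 0, 0.1, 0, 0, 0, 0, 0, 0, 0.1]
}}

```text
t: 32.43
tcp_pos: [0.4867, -0.0406, 0.1578]
tool_rot: [0.071, 0.997, -0.0, 0.0]
force: [-0.0, -0.7, -0.4]
finger_gap: 0.547
gripper_force: 0.0
```

Run:
```python
from station import manip
from h import *
p=manip.snapshot('scene');t=manip.snapshot('top');print(manip.sense()['tcp_pos'])
cv2.imwrite('pics/c5.png',cv2.convertScaleAbs(np.hstack([cv2.resize(x['img'][a:a+h,b:b+w],(400,600),interpolation=2) for x,a,b,h,w in((p,290,130,180,120),(t,150,440,180,120))]),alpha=1.2)[:,:,::-1])
cv2.imwrite('pics/s5.png',cv2.resize(p['img'][130:430,120:480],(720,600),interpolation=2)[:,:,::-1])
```

```text
[ 0.48680905 -0.0411141   0.15778277]
```

View pics/c5.png

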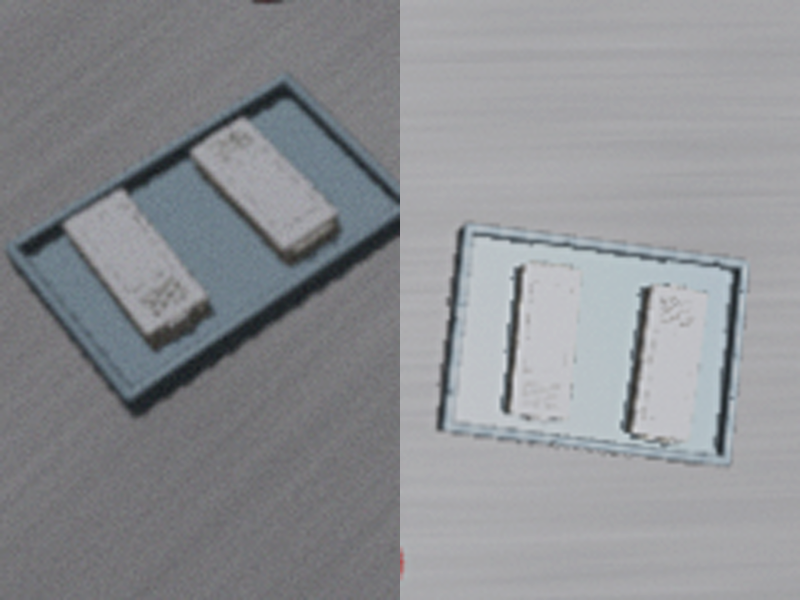

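View pics/s5.png

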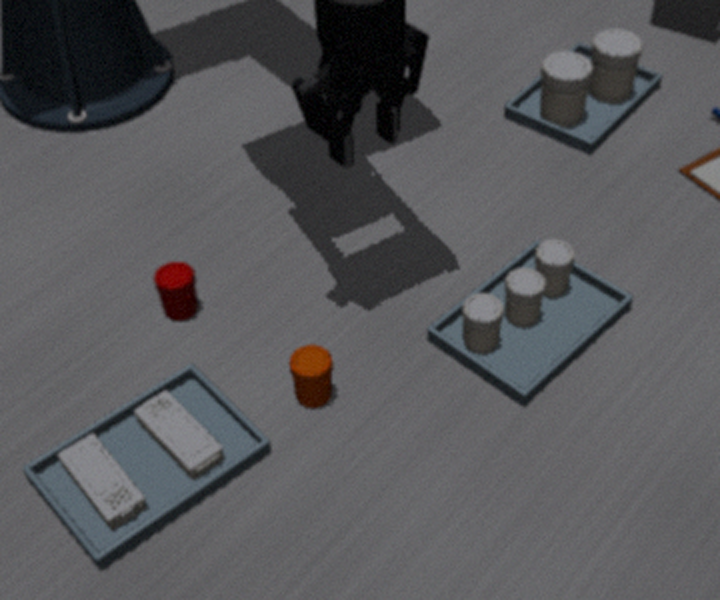

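Both mailers lie flat inside their tray (top crop (545,340) and (670,360)). The cups at (565,90) and (615,65) and the three pots around (520,295) stand upright in theirs. The red and orange look-alikes haven't moved and the gripper touches nothing.

```bash
python3 -c "
from station import manip
print(manip.sign_off())"
```

```text
the job is handed in; nothing more can be done
None
```

I set the cup, both white pots and the mailer down gently in their matching trays and handed the job in at about 33 s of the 102 s allowed; the last pictures showed all four in place and the decoys untouched, but sign-off returned no verdict.

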